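# Fit the foot, draw out the rack leg to its mark and clamp it

### The job

The expandable hob rack lies upside down on the counter. Take the spare round foot out of the pocket tray and stand it in the empty cup on the rack's sliding leg; then push the leg out to the black length mark and, holding it at the mark against its spring, squeeze the cam lever fully closed against the fixed ear. Finish while still gripping the leg at the mark, one finger on the ear and one on the closed lever; leave everything else where it is.

Things in the scene. Friction and masses are not known exactly. Their poses are not given: they have to be found in the camera images.
- rack: Aluminium hob rack, fixed to the counter, upside down: slatted panel (200 x 130 mm, 18 mm high) at its -x end and a flat rail along its own x (36 mm wide, 12 mm high, from x = -120 to +220 mm). Origin: on the counter under the rail; +x is the way the leg extends. A white scale strip (22 mm wide, 10 mm high, centred at y = -45 mm) runs beside the rail.
- leg (a joint): Travel of the sliding leg along the rack's +x in m, 0 = home (as at the start), end stop at 0.13. A spring pulls it home whenever it is not held: 2 N at home, 5 N at 0.1, plus 0.5 N friction. The leg's carriage is grey plastic, 110 x 50 mm, its top 26 mm above the counter.
- bridge: Fixed parts on the leg's carriage; its frame is the leg's (origin on the counter on the rail's centre line, x = extension, z up). Grey push bar: upright plate across the leg, y -55 to +55 mm, 22 to 62 mm above the counter, 8 mm thick, its -x face at x = +30 mm: open fingers astride ear and lever, tips about 32 mm up, press on this face to push the leg out. Cup beyond it at x = +85 mm.
- socket (a point): Centre of the inner floor of the open foot cup on the leg, 28 mm above the counter. Cup: aluminium, inner diameter 25 mm, outer 33 mm, 12 mm deep (rim 40 mm above the counter). It moves with the leg.
- grip (a point): Point on the leg midway between the ear and the closed lever, 14 mm before the push bar's face (x = +16 mm of the leg's frame), 52 mm above the counter: a good TCP place. Axes as the leg's; the fingers close along its y. Ear and closed lever together are 24 mm wide here (y -12 to +12); with the lever open its outer side here is at most y = +38 mm.
- ear: Fixed upright grey ear on the leg: 48 mm long in x (-21 to +27 mm of the leg's frame), 8 mm thick, y -12 to -4 mm, from 26 to 60 mm above the counter. Origin as bridge.
- lever (a joint): Angle of the cam lever, rad: 0 = fully closed (parallel to the ear, y +4 to +12 mm), starts 0.25 to 0.32 open, swung to the leg's +y side; 0.34 = stop. Steel bar 80 mm long, 8 mm thick, from 32 to 60 mm above the counter, pivoting about a vertical pin at x = -55, y = +8 mm of the leg's frame, free end towards the push bar. It stays where it is left; about 3 N at its free end moves it.
- lever_tip (a point): Middle of the lever's free end, 46 mm above the counter.
- pointer (a point): Black pointer on the -y side of the leg's carriage, 16 mm above the counter, over the scale strip; it moves with the leg.
- mark: Length mark: a 3 mm wide black line across the scale strip, 10 mm above the counter. Its x is the rack's x. The leg is at the mark when the pointer stands over the line (pointer's x in this frame = 0; negative = leg not out far enough).
- tray: Fixed white pocket tray 62 x 176 mm, 12 mm high, walls and floor 4 mm, three pockets in a row along its y, 57 mm apart. Origin: centre of underside.
- foot: The spare foot: black rubber upright round plug, diameter 18 mm, 24 mm high, 12 to 21 g, in one of the pockets. Origin: centre of its underside. Once in the cup it stands there loose.
- spacer: Square black plastic block 18 x 18 x 24 mm in another pocket: not the foot.
- disc: Low rubber disc, diameter 30 mm, 9 mm high, in another pocket: not the foot.
- cup: White espresso cup, diameter 60, height 55 mm; origin at its underside.
- salt: Small glass jar, diameter 40, height 65 mm; origin at its underside.
- jar: Glass storage jar, diameter 90, height 110 mm; origin at its underside.

How it is judged:
By the outcome, as a careful person would: the job done as asked, in the order asked, and still so for the second after the job is handed in, while the arm keeps its last pose, push and grip.
It also fails if it takes over 48 s, if anything falls off the work surface, if the arm or the gripper's body presses on something with over 40 N, if the wrist force passes 120 N, or if a joint passes its speed limit or range.

### The arm

A 6-joint arm with a two-finger parallel gripper is mounted at the origin on the work surface. World frame = base frame: x ahead of the robot, y to its left, z up, the work surface at z = 0. Lengths are in mm, angles in rad, forces in N, time in s.
With the tool pointing down it reaches from about 350 to 800 mm from the base axis. Payload 7.3 kg.
Tool frame: the origin (TCP) lies between the finger pads, 19 mm behind the fingertips; this is the grasp point; x points along the fingers, y is the direction in which the jaws open and shut, and the axes are right-handed (so a half turn about x gives the same grasp; the last joint's range is limited). The gripper opens to 85 mm and grips with 20 to 120 N. Pads are 22 mm wide; open, the fingers measure 114 mm over their backs; the gripper's body (76 mm by 85 mm) begins 54 mm behind the grasp point. The pads swing forward as they close: fully open they stand 13 mm farther back than shut.
Start: joints at [-1.29, 0.342, 1.524, -0, 1.275, -0.146], TCP at [217.352, -477.913, 250.022] pointing down, gripper open.
Joint ranges: [-2.53, 2.53], [-0.77, 2.02], [0.04, 2.7], [-1, 4.14], [0.28, 2.66], [-3.11, 3.11]. Speed limits (rad/s): [2.57, 2.57, 3.14, 3.14, 3.14, 3.14].

### API

Orientations are given as a 3x3 rotation matrix whose columns are the frame's x, y, z axes.
In Python, from rig import monitor, capture, job gives the robot as it stands.
- The arm moves only by the tool arm_command, never from a script. Its argument "steps" is a list of rows, each a list of 7 numbers: the shift along the tool's x, y, z scaled (see below), then the turn, a rotation vector about the tool's x, y, z scaled (see below), then the closure in counts, from 0 (fully open) to 255 (shut). In form: [[tx, ty, tz, ax, ay, az, claw], ...]. A call has 1 to 12 rows; each row shifts and turns the commanded pose from where the row before left it, along the tool's axes as they then stand; what a row does not reach is not made up. The controller multiplies each number of a shift by 4 cm and each number of a turn by 0.08 rad. A row lasts 1/12 s, in which the tool goes at most 41.7 mm and 7.16 degrees, less where a joint would pass 70% of its speed; a pose out of reach is approached as far as the arm can. A call with a number of a shift or a turn outside -1 to 1 is refused whole. A call with a gripper value outside its range is refused whole. The fingers move at their own pace and stop on an object; "newtons" is the grip in N (left out, the last holds). Time passes only in rows, so rows that do not move let the fingers close. It gives the time, the measured TCP pose, the force and the opening at its end, in the units of the state.
- monitor.get_obs(): the state, without advancing time (a new reading comes with each control period).
- capture(name): name is "scene" or "top" or "wrist"; returns a dict with "image" (420x560x3 uint8, red, green, blue), "depth" (420x560 float32, mm along the optical axis (not along the pixel's ray), 0 where there is no reading), "fov_y" (degrees; the focal length in pixels is half the picture's height over the tangent of half this angle, whatever the lens; pixels are square), "cx", "cy" (the principal point, pixels), "eye" and "orientation" of the camera in the world. Camera axes: x right, y up, looking along -z (the intrinsics and any distortion apply to the point x, -y, -z); pixel columns grow to the right and rows downward; lengths in mm; the calibration is good to about 2 mm. A picture is of the moment at which its call begins.
- job.sign_off(): hands the job in, once; it reports no verdict.
The state is a dict: "clock": time; "joint_pos": joint angles; "dq": joint speeds; "tau": joint torques, N m; "tcp_pos": TCP position; "orientation": TCP orientation; "force": force on the tool from outside, world axes, zero at the start; "moment": the same for the moment, N m; "opening": finger opening in mm.
Only numpy, scipy, OpenCV 4.12 (cv2) and the standard library are available. Lean on these libraries where they do the work, as an engineer would, in place of code of your own. Each camera call takes 0.05 s, during which the arm holds its last target.

## Working session

There is one attempt and no reset: what is moved stays moved. The work goes in short steps, Python scripts to look and compute and a tool call to move; the robot and the scene stay as the last step left them, time stands still between calls to the robot, and variables do not carry over. Pictures are saved under pics/ and viewed, and the job is handed in when it is done.

Besides the shell and the picture viewer there is one more tool, called after "Call:" by a JSON object that holds its "api" and its "payload", one argument or row to a line. arm_command: Moves the arm, as the interface text tells. Its arguments: {"type":"object","properties":{"steps":{"type":"array"},"newtons":{"type":"number"}},"required":["steps"]}

```bash
ls; mkdir -p pics; python3 - <<'E'
from rig import monitor, capture, job
import cv2,numpy as np
o=monitor.get_obs()
for k,v in o.items(): print(k,np.round(v,4).tolist())
for n in("scene","top","wrist"):
    c=capture(n)
    np.savez(f"pics/{n}0.npz",**c)
    cv2.imwrite(f"pics/{n}0.png",c["image"][:,:,::-1])
    print(n,c.keys(),c["fov_y"],c["cx"],c["cy"],c["eye"],np.round(c["orientation"],4).tolist())
E
```

```text
pics
clock 0.0
joint_pos [-1.29, 0.3427, 1.525, -0.0, 1.2754, -0.146]
dq [-0.0003, -0.0009, -0.0005, -0.001, -0.001, 0.0001]
tau [0.0001, -43.3681, -24.6011, -0.0003, 0.0079, 0.0]
tcp_pos [217.2277, -477.5435, 249.313]
orientation [[-0.0005, 0.4139, -0.9103], [0.0015, -0.9103, -0.4139], [-1.0, -0.0015, -0.0002]]
force [-0.8801, 0.3562, -0.6156]
moment [0.0203, 0.0062, 0.0435]
opening 85.9309
scene dict_keys(['image', 'depth', 'fov_y', 'cx', 'cy', 'eye', 'orientation']) 56.868094394842224 282.4454544211375 212.2026234764681 [ 743.362304   -284.4347557   742.60844246] [[0.8882, -0.3767, 0.2632], [0.4593, 0.7473, -0.4803], [-0.0157, 0.5474, 0.8367]]
top dict_keys(['image', 'depth', 'fov_y', 'cx', 'cy', 'eye', 'orientation']) 56.77949382560592 267.45954059378533 211.09089602014475 [402.07468576 116.12022642 768.25863573] [[-0.0072, 0.9848, -0.1735], [-0.9996, -0.0022, 0.0295], [0.0287, 0.1736, 0.9844]]
wrist dict_keys(['image', 'depth', 'fov_y', 'cx', 'cy', 'eye', 'orientation']) 60.844916954919896 282.13692609433247 216.2685006005673 [ 279.32369518 -450.26325369  373.95838348] [[0.4147, 0.8766, 0.2444], [-0.91, 0.3996, 0.1108], [-0.0006, -0.2683, 0.9633]]
```

View pics/scene0.png

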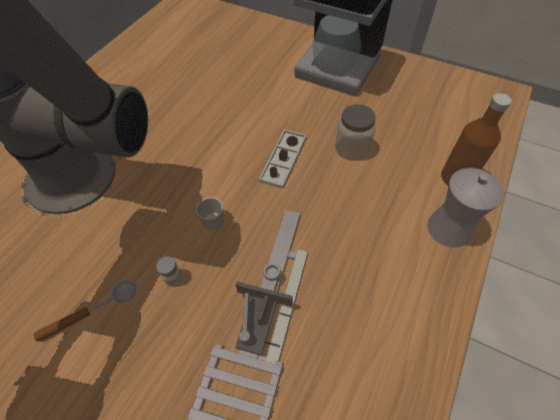

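View pics/top0.png

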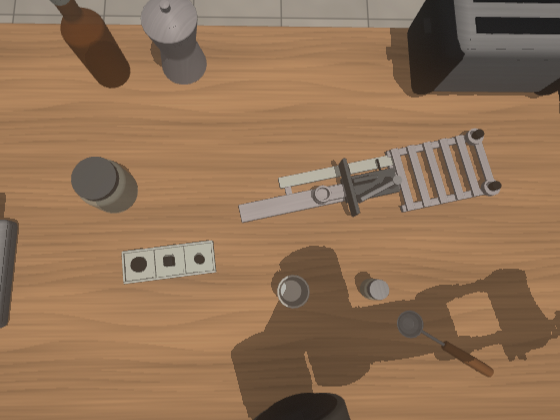

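View pics/wrist0.png

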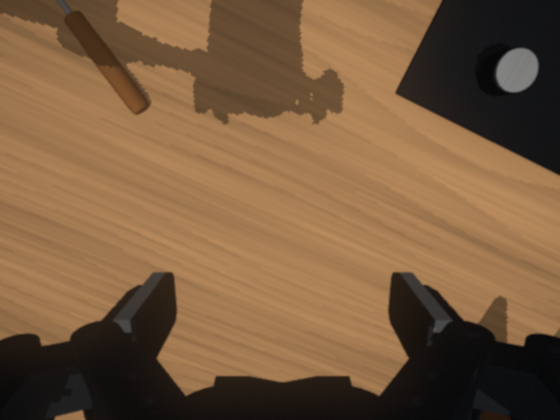

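```bash
python3 - <<'E'
import cv2,numpy as np
t=cv2.imread("pics/top0.png");s=cv2.imread("pics/scene0.png")
cv2.imwrite("pics/z1.png",np.vstack([cv2.resize(t[235:290,115:225],(770,385),interpolation=cv2.INTER_CUBIC)]))
cv2.imwrite("pics/z2.png",cv2.resize(t[130:230,230:410],(792,440),interpolation=cv2.INTER_CUBIC))
cv2.imwrite("pics/z3.png",np.hstack([cv2.resize(s[120:195,250:320],(420,450),interpolation=cv2.INTER_CUBIC),cv2.resize(s[235:360,225:330],(378,450),interpolation=cv2.INTER_CUBIC)]))
E
```

```text
(no output)
```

View pics/z1.png

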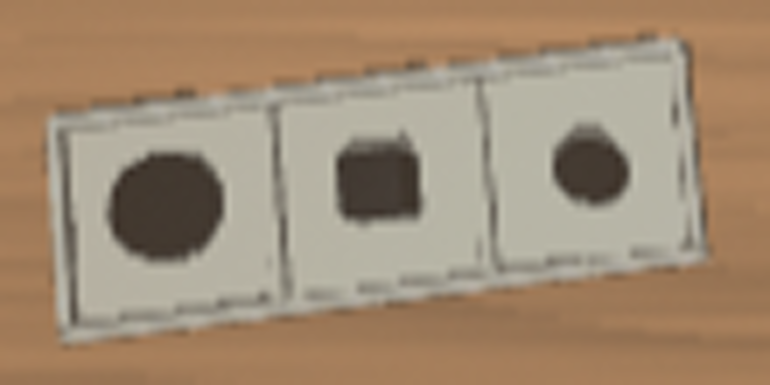

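View pics/z2.png

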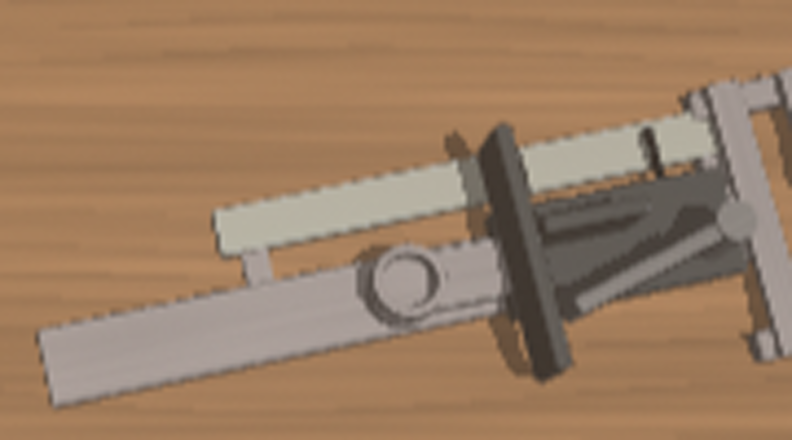

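View pics/z3.png

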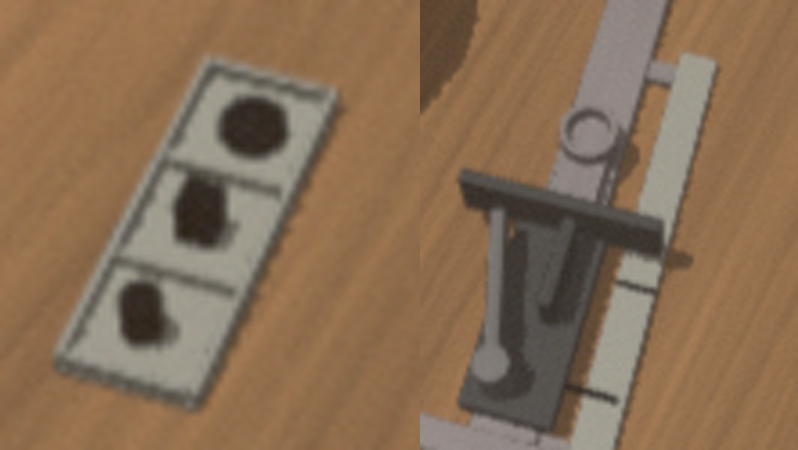

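```bash
cat > h.py <<'E'
import cv2,numpy as np
def load(p): return dict(np.load(p))
def ray(c,uv):
    uv=np.atleast_2d(np.asarray(uv,float));h=c["image"].shape[0]
    f=h/2/np.tan(np.radians(float(c["fov_y"]))/2)
    d=np.stack([(uv[:,0]-c["cx"])/f,-(uv[:,1]-c["cy"])/f,-np.ones(len(uv))],1)
    return d@np.asarray(c["orientation"]).T
def onz(c,uv,z):
    d=ray(c,uv);e=np.asarray(c["eye"]);t=(z-e[2])/d[:,2]
    return e+t[:,None]*d
def dep(c,uv):
    uv=np.atleast_2d(np.asarray(uv));d=ray(c,uv)
    z=np.array([c["depth"][int(round(v)),int(round(u))] for u,v in uv])
    return np.asarray(c["eye"])+z[:,None]*d
def proj(c,P):
    h=c["image"].shape[0];f=h/2/np.tan(np.radians(float(c["fov_y"]))/2)
    q=(np.atleast_2d(P)-c["eye"])@np.asarray(c["orientation"])
    return np.stack([c["cx"]-f*q[:,0]/q[:,2],c["cy"]+f*q[:,1]/q[:,2]],1)
E
python3 - <<'E'
from h import *
np.set_printoptions(precision=1,suppress=True)
for n in("top","scene"):
    c=load(f"pics/{n}0.npz");im=c["image"];hsv=cv2.cvtColor(im,cv2.COLOR_RGB2HSV)
    print(n,c["image"].shape)
    # counter flatness by depth
    g=[(u,v) for u in range(30,560,100) for v in range(30,420,90)]
    print(np.array([p[2] for p in dep(c,g)]))
    m=((hsv[...,1]<60)&(hsv[...,2]>140)).astype(np.uint8)
    m=cv2.morphologyEx(m,cv2.MORPH_CLOSE,np.ones((9,9)))
    cs,_=cv2.findContours(m,cv2.RETR_EXTERNAL,cv2.CHAIN_APPROX_NONE)
    for k in cs:
        if cv2.contourArea(k)<300: continue
        r=cv2.minAreaRect(k);b=cv2.boxPoints(r)
        print(r, "corners z12",onz(c,b,12)[:,:2].tolist())
E
```

```text
top (420, 560, 3)
[ -2.8  -2.5   0.    0.2  -2.1  -1.    1.3  -1.1  -3.6   0.6  -0.4   0.1
  -1.5  -0.1  -0.5  -2.1  -0.1  -0.2  -1.4  -0.7 136.   -2.2  -1.1  -0.4
  -2.9 180.4   0.7  -0.8  -2.    0.3]
((167.453857421875, 261.63079833984375), (32.621131896972656, 93.02604675292969), 82.87498474121094) corners z12 [[457.70089785766214, 378.79151999724763], [479.1547166007542, 202.53009492058123], [416.9228988922928, 193.70655088959364], [396.4896430742104, 367.6408074519189]]
((289.5623779296875, 193.36557006835938), (36.046451568603516, 105.23429107666016), 78.02386474609375) corners z12 [[584.9731493980624, 159.16484953978204], [630.4356307172814, -49.08414477808971], [557.3521984978959, -61.296897987656976], [513.8665828437929, 143.9715513190953]]
((423.3529968261719, 176.41177368164062), (68.88011932373047, 140.1855926513672), 75.96376037597656) corners z12 [[640.637676058082, -69.3586434463018], [715.0857058732136, -358.8971688296843], [571.9499515450285, -378.3155076520941], [503.33504142363427, -96.69903909329294]]
((250.0, 20.5), (41.0, 348.0), 90.0) corners z12 [[997.62222691
[... 1259 characters left out ...]
z12 [[844.8525615082042, 369.75181789439637], [889.207347879294, 450.26043036309864], [919.2423094059728, 414.3962367535943], [875.2047001311796, 337.02893922739315]]
((282.2350769042969, 156.413818359375), (23.87775993347168, 58.001487731933594), 24.863697052001953) corners z12 [[418.56750451174565, 197.51622218999876], [390.0619331893098, 380.34628094227173], [456.8654147283685, 372.9449919772354], [478.73254135528424, 194.22156987929964]]
((504.5, 260.9999694824219), (108.99998474121094, 315.99993896484375), -0.0) corners z12 [[950.1718206976043, -104.1205406178504], [758.6773848715568, 657.8133776912647], [1021.4316118213972, 787.7260262596307], [1109.3657908041012, -22.084483816469685]]
```

```bash
python3 - <<'E'
from h import *
np.set_printoptions(precision=1,suppress=True)
T=load("pics/top0.npz");S=load("pics/scene0.npz")
for n,c,box in(("top",T,(118,235,222,290)),("scene",S,(258,125,312,190))):
    g=cv2.cvtColor(c["image"],cv2.COLOR_RGB2GRAY);hsv=cv2.cvtColor(c["image"],cv2.COLOR_RGB2HSV)
    x0,y0,x1,y1=box
    m=np.zeros_like(g);m[y0:y1,x0:x1]=(g[y0:y1,x0:x1]<75)
    nn,l,st,ce=cv2.connectedComponentsWithStats(m)
    for i in range(1,nn):
        if st[i,4]>20: print(n,st[i],ce[i],onz(c,ce[i],28)[0],"z13",onz(c,ce[i],13)[0],dep(c,ce[i])[0])
# rail: low-sat pixels with depth; fit rail +strip edges from top
for n,c in(("top",T),("scene",S)):
    vv,uu=np.mgrid[0:420,0:560]
    P=dep(c,np.stack([uu.ravel(),vv.ravel()],1))
    hsv=cv2.cvtColor(c["image"],cv2.COLOR_RGB2HSV).reshape(-1,3)
    k=(P[:,0]>480)&(P[:,0]<740)&(P[:,1]>-400)&(P[:,1]<180)&(P[:,2]>5)&(P[:,2]<75)
    for lo,hi in((7,16),(16,22),(22,30),(30,45),(45,70)):
        q=k&(P[:,2]>lo)&(P[:,2]<hi)
        print(n,lo,hi,q.sum(),P[q][:,:2].min(0),P[q][:,:2].max(0))
    im=np.zeros((800,600,3),np.uint8)
    np.save(f"pics/{n}P.npy",P)
    # ortho map, 1px = 1mm: col = -(y)+180, row = 740-x
    om=np.zeros((300,600,3),np.uint8)
    Q=P[k];C=c["image"].reshape(-1,3)[k]
    o=np.argsort(Q[:,2])
    om[np.clip((760-Q[o,0]).astype(int),0,299),np.clip((190-Q[o,1]).astype(int),0,599)]=C[o][:,::-1]
    cv2.imwrite(f"pics/ortho_{n}.png",om)
E
```

```text
top [194 255  10   9  68] [198.8 258.8] [441.4 224.1  28. ] z13 [442.2 226.3  13. ] [441.5 224.2  27.2]
top [131 257  16  15 182] [138.2 263.9] [432.6 336.8  28. ] z13 [433.2 341.2  13. ] [433.4 342.1  10.1]
top [163 256  12  10  98] [168.7 260.8] [438.1 280.3  28. ] z13 [438.8 283.6  13. ] [438.2 280.8  25.8]
scene [287 136  11  10  83] [291.8 140.8] [441.3 326.   28. ] z13 [434.9 338.8  13. ] [ 743.4 -284.4  742.6]
scene [279 149   9  12  78] [282.9 154.9] [442.8 274.6  28. ] z13 [436.5 286.3  13. ] [443.1 274.   28.7]
scene [270 167   8  10  64] [273.2 171.8] [446.7 217.2  28. ] z13 [440.5 227.8  13. ] [446.2 218.2  26.7]
top 7 16 4307 [ 514.3 -365.2] [701.3 151.9]
top 16 22 2010 [ 535.7 -367. ] [704.8   3.4]
top 22 30 1241 [ 523.1 -371. ] [704.   3.]
top 30 45 476 [ 521.5 -365.1] [696.9   3.6]
top 45 70 742 [ 521.8 -159. ] [627.4 -47.3]
scene 7 16 3136 [ 516. -304.] [680.7 150.6]
scene 16 22 2326 [ 537.1 -301.8] [680.6  92.9]
scene 22 30 1320 [ 526.5 -217.8] [630.3  -1.2]
scene 30 45 358 [ 524.6 -160.8] [630.6   1.6]
scene 45 70 841 [ 522.4 -160.7] [630.4 -49.2]
```

View pics/ortho_top.png

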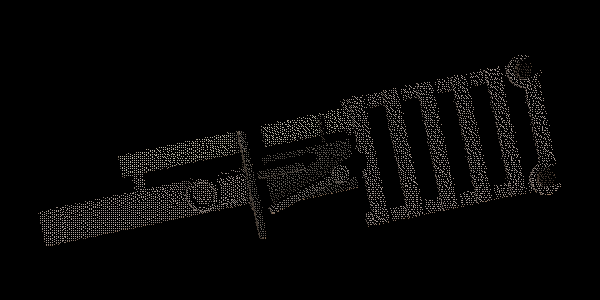

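```bash
python3 - <<'E'
from h import *
np.set_printoptions(precision=2,suppress=True)
T=load("pics/top0.npz");S=load("pics/scene0.npz")
hsv=cv2.cvtColor(T["image"],cv2.COLOR_RGB2HSV)
m=(hsv[...,1]<70)&(hsv[...,2]>110)
# rail
def runs(col,lo,hi):
    r=np.flatnonzero(m[lo:hi,col])+lo
    return (r.min()-.5,r.max()+.5,len(r)) if len(r) else None
up=[];dn=[]
for u in range(244,312):
    lo=188 if u>276 else 195
    lo=int(np.interp(u,[240,345],[203,181]))-2
    r=runs(u,lo,lo+24)
    if r: up.append((u,r[0]));dn.append((u,r[1]))
def fit(P):
    P=np.asarray(P)[:,:2];
    for _ in range(3):
        c=P.mean(0);d=np.linalg.svd(P-c)[2][0];n=np.array([-d[1],d[0]]);r=(P-c)@n
        P=P[abs(r)<max(1.5*np.std(r),.3)]
    if d[1]<0:d=-d
    return c,d,len(P)
fu=fit(onz(T,up,12));fd=fit(onz(T,dn,12));print("rail up",fu,"dn",fd)
n=np.array([-fu[1][1],fu[1][0]]);print("width",(fu[0]-fd[0])@n)
su=[];sd=[]
for u in list(range(284,340)):
    mid=int(round(np.interp(u,[282,388],[183,161.5])))
    r=runs(u,mid-10,mid+9)
    col=np.flatnonzero(m[mid-10:mid+9,u])+mid-10
    su.append((u,col.min()-.5));sd.append((u,col.max()+.5))
print("strip up",fit(onz(T,su,10)),"dn",fit(onz(T,sd,10)))
# end of rail left
e=[]
for v in range(206,220):
    r=np.flatnonzero(m[v,230:270]);e.append((230+r.min()-.5,v))
print("rail end",fit(onz(T,e,12)), onz(T,e,12)[::4])
P=np.load("pics/topP.npy");Q=np.load("pics/sceneP.npy")
# bar top face from depth
for n,A in(("top",P),("scene",Q)):
    k=(A[:,2]>58)&(A[:,2]<66)&(A[:,0]>500)&(A[:,0]<650)&(A[:,1]>-75)&(A[:,1]<-35)
    print(n,"bartop",k.sum(),A[k].mean(0),fit(A[k])[1])
E
```

```text
rail up (array([564.11,  79.15]), array([-0.21,  0.98]), 45) dn (array([528.05,  73.72]), array([-0.2 ,  0.98]), 43)
width -36.39580340164057
strip up (array([618.69,   7.62]), array([-0.21,  0.98]), 43) dn (array([596.18,   1.63]), array([-0.21,  0.98]), 40)
rail end (array([533.06, 148.84]), array([0.98, 0.18]), 9) [[545.69 150.68  12.  ]
 [537.65 150.64  12.  ]
 [529.64 148.62  12.  ]
 [521.66 146.62  12.  ]]
top bartop 239 [575.97 -62.29  60.49] [0.98 0.2 ]
scene bartop 254 [579.58 -63.51  61.47] [0.98 0.2 ]
```

```bash
python3 - <<'E'
import cv2
t=cv2.imread("pics/top0.png");s=cv2.imread("pics/scene0.png")
cv2.imwrite("pics/z4.png",cv2.resize(t[150:215,335:410],(750,650)[:2],interpolation=cv2.INTER_NEAREST)[:600])
cv2.imwrite("pics/z5.png",cv2.resize(s[275:360,228:308],(560,595),interpolation=cv2.INTER_NEAREST))
E
```

```text
(no output)
```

View pics/z4.png

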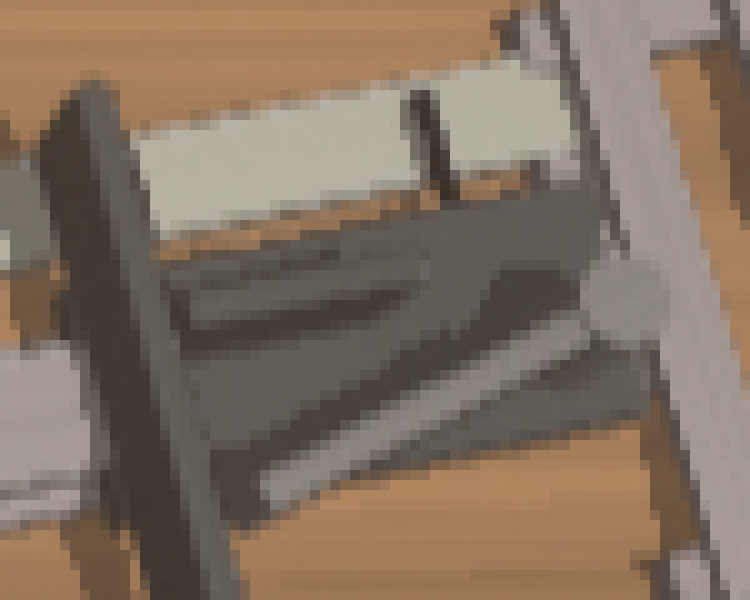

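View pics/z5.png

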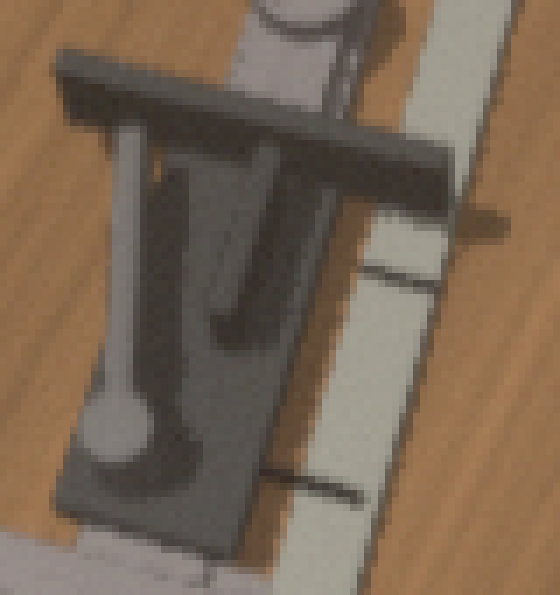

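```bash
cat >> h.py <<'E'
YAW=np.arctan2(0.979,-0.205)
E
python3 - <<'E'
from h import *
np.set_printoptions(precision=2,suppress=True)
T=load("pics/top0.npz");S=load("pics/scene0.npz")
d=np.array([-.207,.978]);d/=np.linalg.norm(d);n=np.array([-d[1],d[0]])
O=np.array([546.1,76.4])
f=lambda P:np.array([[(p[:2]-O)@d,(p[:2]-O)@n] for p in P])
print("scene pointer",f(onz(S,[(265.1,342.1),(279.7,346.1)],16)),"mark",f(onz(S,[(279.4,313.3),(290.1,315.9)],10)))
print("top pointer",f(onz(T,[(335+415/10,150+95/10),(335+450/10,150+190/10)],16)))
# cup rim: top view ellipse centre approx
print("rail end along", f(np.array([[533.06,148.84]])))
# bar top corners in top, z62 : z4 crop scaled 10
print("bar", f(onz(T,[(335+9.5,150+8.)],62)), f(onz(T,[(335+11,150+8)],62)))
# lever line
print("lever top z60",f(onz(T,[(335+27.,150+49.),(335+58,150+33)],60)),"pin",f(onz(T,[(335+62.5,150+30)],60)))
print("scene lever",f(onz(S,[(228+130/7,275+128/7),(228+118/7,275+390/7),(228+114/7,275+425/7)],60)))
for c,cen in((T,None),(S,None)): pass
cs=cv2.imread("pics/z2.png")
print("cup rim top",f(onz(T,[(230+404/4.4,130+280/4.4)],40)),onz(T,[(230+404/4.4,130+280/4.4)],40))
print("cup rim scene",f(onz(S,[(225+(590-420)/3.6,235+135/3.6)],40)))
print("tray dir",np.array([457.7-479.15,378.8-202.5])/177.6,np.array([396.5-416.9,367.6-193.7])/175)
E
```

```text
scene pointer [[-221.73  -25.94]
 [-221.61  -53.77]] mark [[-160.94  -36.08]
 [-160.49  -57.3 ]]
top pointer [[-220.24  -49.92]
 [-221.99  -29.14]]
rail end along [[73.57 -2.24]]
bar [[-143.21  -54.23]] [[-146.02  -53.65]]
lever top z60 [[-156.29   29.59]
 [-222.06   11.97]] pin [[-232.07    8.1 ]]
scene lever [[-156.21   27.28]
 [-222.69    8.47]
 [-231.2     6.68]]
cup rim top [[-89.03   0.21]] [[564.33 -10.74  40.  ]]
cup rim scene [[-95.28  -3.74]]
tray dir [-0.12  0.99] [-0.12  0.99]
```

Call:
{"api": "arm_command", "payload": {
  "steps": [
    [0,0,0,-1,0,0,0],
    [0,0,0,-1,0,0,0],
    [0,0,0,-1,0,0,0],
    [0,0,0,-1,0,0,0],
    [0,0,0,-1,0,0,0],
    [0,0,0,-1,0,0,0],
    [0,0,0,-1,0,0,0],
    [0,0,0,-1,0,0,0],
    [0,0,0,-1,0,0,0],
    [0,0,0,-1,0,0,0],
    [0,0,0,-1,0,0,0],
    [0,0,0,-1,0,0,0]
  ]
}}

```text
clock: 1.15
tcp_pos: [217.3, -477.7, 249.7]
orientation: [[-0.0, 0.984, -0.179], [0.001, -0.179, -0.984], [-1.0, -0.0, -0.001]]
force: [-0.1, 0.8, -0.2]
opening: 85.4
```

Call:
{"api": "arm_command", "payload": {
  "steps": [
    [0,0.5,-0.4,-1,0,0,0],
    [0,0.5,-0.4,-1,0,0,0],
    [0,0.6,-0.5,-1,0,0,0],
    [0,0.7,-0.5,-1,0,0,0],
    [0,0.8,-0.6,-0.86,0,0,0],
    [0,0.8,-0.6,0,0,0,0],
    [0,0.8,-0.6,0,0,0,0],
    [0,0.8,-0.6,0,0,0,0],
    [0,0.8,-0.6,0,0,0,0],
    [0,0.8,-0.6,0,0,0,0],
    [0,0.8,-0.6,0,0,0,0],
    [0,0.8,-0.6,0,0,0,0]
  ]
}}

```text
clock: 2.15
tcp_pos: [527.3, -171.0, 249.8]
orientation: [[-0.0, 0.979, 0.203], [0.0, 0.203, -0.979], [-1.0, -0.0, -0.0]]
force: [1.0, -1.1, 0.9]
opening: 85.6
```

Call:
{"api": "arm_command", "payload": {
  "steps": [
    [0,0.5,-0.7,0,0,0,0],
    [0,0.38,-0.67,0,0,0,0],
    [0,0,0,0,0,0,0]
  ]
}}

```text
clock: 2.4
tcp_pos: [550.9, -106.9, 249.5]
orientation: [[-0.0, 0.978, 0.208], [0.002, 0.208, -0.978], [-1.0, 0.0, -0.002]]
force: [-0.5, 0.5, -0.9]
opening: 85.4
```

```bash
cat >> h.py <<'E'
def snap(name,tag):
    from rig import capture
    c=capture(name);np.savez(f"pics/{tag}.npz",**c);cv2.imwrite(f"pics/{tag}.png",c["image"][:,:,::-1]);return c
E
python3 - <<'E'
from h import *
from rig import monitor
c=snap("wrist","w1");print(c["eye"],monitor.get_obs()["tcp_pos"])
E
```

```text
[537.2605819  -41.53418369 374.16342421] [ 550.21068148 -109.35578969  249.53302676]
```

View pics/w1.png

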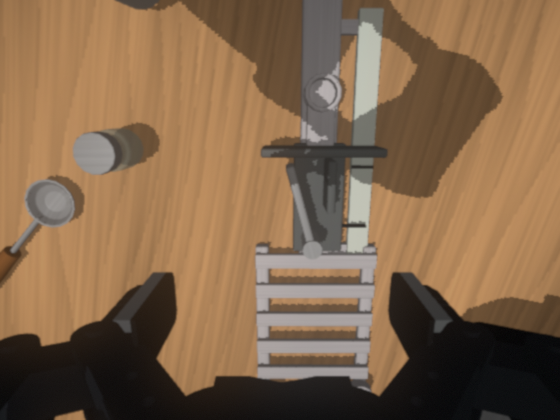

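```bash
python3 - <<'E'
from h import *
np.set_printoptions(precision=2,suppress=True)
W=load("pics/w1.npz")
im=W["image"][:,:,::-1]
cv2.imwrite("pics/z6.png",cv2.resize(im[70:265,255:395],(560,780),interpolation=cv2.INTER_CUBIC)[:600])
cv2.imwrite("pics/z7.png",cv2.resize(im[150:265,275:395],(720,690),interpolation=cv2.INTER_CUBIC)[:600])
E
```

```text
(no output)
```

View pics/z6.png

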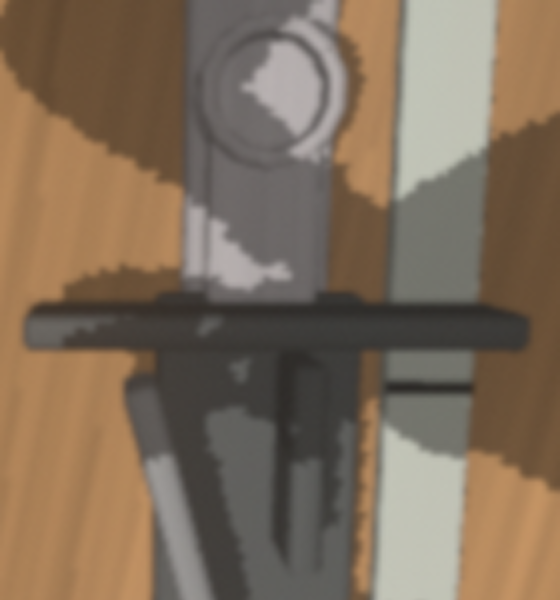

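View pics/z7.png

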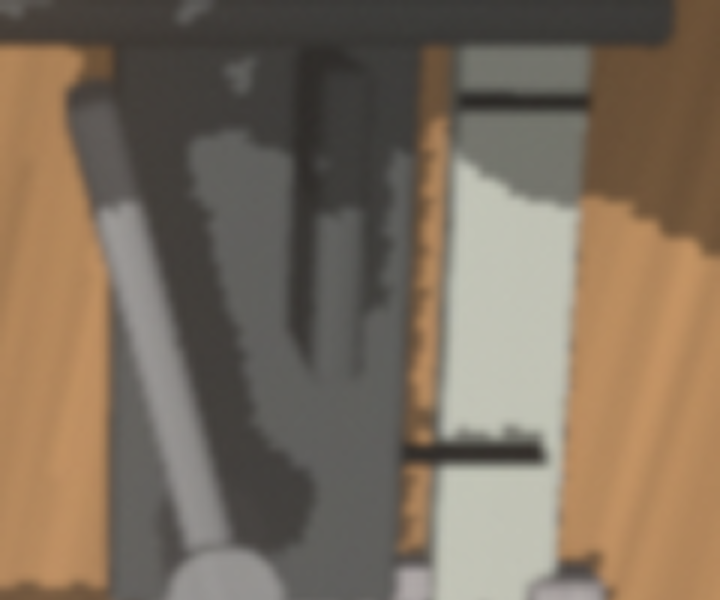

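```bash
python3 - <<'E'
from h import *
np.set_printoptions(precision=2,suppress=True)
W=load("pics/w1.npz")
d=np.array([-.207,.978]);d/=np.linalg.norm(d);n=np.array([-d[1],d[0]])
O=np.array([546.1,76.4])
f=lambda P:np.array([[(p[:2]-O)@d,(p[:2]-O)@n] for p in P])
q=lambda uv,z:print(onz(W,uv,z)[0],f(onz(W,uv,z))[0],dep(W,uv)[0])
print("cup");q([(323.25,92.5)],40)
print("pointer");q([(354.2,225.5)],16)
print("mark");q([(362.5,166.8)],10)
print("pin");q([(312.8,249.2)],60)
print("barface bottomedge of top");q([(255+100/4,70+347/4)],62);q([(255+450/4,70+347/4)],62)
print("ear top end");q([(275+340/6,150+375/6)],60)
# rail edges z12 at rows 0..60
g=cv2.cvtColor(W["image"],cv2.COLOR_RGB2HSV)
print("rail edges");q([(255+186/4,70+10/4)],12);q([(255+340/4,70+10/4)],12)
print("strip");q([(255+405/4,70+20/4)],10);q([(255+497/4,70+20/4)],10);q([(275+440/6,150+330/6)],10);q([(275+575/6,150+330/6)],10)
E
```

```text
cup
[568.13 -13.14  40.  ] [-92.16  -3.01] [569.15 -12.2   28.94]
pointer
[ 633.52 -132.35   16.  ] [-222.32  -42.3 ] [ 632.76 -131.64   18.79]
mark
[627.06 -71.78  10.  ] [-161.73  -48.52] [626.64 -71.64  11.69]
pin
[ 589.9  -151.68   60.  ] [-232.2     4.38] [ 589.57 -150.98   61.98]
barface bottomedge of top
[542.08 -74.01  62.  ] [-146.31   35.08] [542.07 -73.98  62.3 ]
[616.14 -58.16  62.  ] [-146.15  -40.66] [616.1  -58.15  62.17]
ear top end
[ 598.44 -113.54   60.  ] [-196.67  -11.88] [ 598.3  -113.37   60.76]
rail edges
[546.33   2.34  12.  ] [-72.5   15.11] [546.33   2.37  11.78]
[581.92   9.95  12.  ] [-72.43 -21.29] [583.26  11.49   1.17]
strip
[597.86  11.32  10.  ] [-74.39 -37.16] [597.92  11.36   9.67]
[619.28  15.89  10.  ] [-74.35 -59.06] [619.15  15.8   10.58]
[ 623.25 -113.47   10.  ] [-201.73  -36.17] [ 624.72 -114.7     3.77]
[ 646.29 -108.54   10.  ] [-201.68  -59.72] [ 649.21 -110.33    0.26]
```

Call:
{"api": "arm_command", "payload": {
  "steps": [
    [0,-0.1,-0.7,0,0,0,0],
    [0.1,-0.1,-0.95,0,0,0,0],
    [0.3,-0.1,-0.95,0,0,0,0],
    [0.4,-0.1,-0.95,0,0,0,0],
    [0.4,-0.1,-0.95,0,0,0,0],
    [0.4,-0.1,-0.95,0,0,0,0],
    [0.4,-0.1,-0.95,0,0,0,0],
    [0.4,-0.1,-0.95,0,0,0,0],
    [0.4,-0.1,-0.95,0,0,0,0],
    [0.2,0,-0.44,0,0,0,0],
    [0,0,0,0,0,0,0]
  ]
}}

```text
clock: 3.37
tcp_pos: [441.4, 224.5, 128.1]
orientation: [[-0.004, 0.978, 0.206], [-0.001, 0.206, -0.978], [-1.0, -0.004, 0.0]]
force: [-0.1, 0.4, -0.9]
opening: 85.6
```

```bash
python3 - <<'E'
from h import *
from rig import monitor
c=snap("wrist","w2");print(c["eye"],monitor.get_obs()["tcp_pos"])
E
```

```text
[428.29218945 290.33942004 252.67377376] [442.61858215 223.13009478 129.09911524]
```

View pics/w2.png

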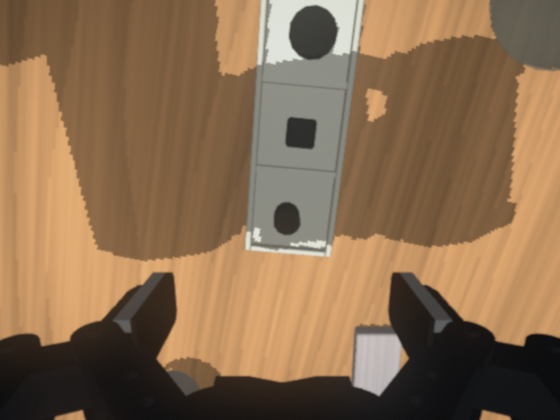

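```bash
python3 - <<'E'
from h import *
np.set_printoptions(precision=2,suppress=True)
W=load("pics/w2.npz")
g=cv2.cvtColor(W["image"],cv2.COLOR_RGB2GRAY)
m=np.zeros_like(g);m[190:245,262:312]=(g[190:245,262:312]<70)
nn,l,st,ce=cv2.connectedComponentsWithStats(m)
i=1+np.argmax(st[1:,4]);print(st[i],ce[i])
x,y,w,h,_=st[i]
c=((x+x+w-1)/2,y+h-.5-w/2)
print("top centre",c,onz(W,c,28),dep(W,c),"bottom",onz(W,((x+x+w-1)/2,y-.5+w*.92/2),4))
print("ctr mid",onz(W,ce[i],16))
print(proj(W,[[442.6,223.1,28]]))
E
```

```text
[275 203  25  31 633] [286.47 218.26]
top centre (np.float64(287.0), np.float64(221.0)) [[444.05 226.37  28.  ]] [[444.12 226.09  27.02]] bottom [[444.63 224.67   4.  ]]
ctr mid [[444.12 224.8   16.  ]]
[[283.79 225.23]]
```

Call:
{"api": "arm_command", "payload": {
  "steps": [
    [0.5,0.04,-0.03,0,0,0,0],
    [0.8,0,0,0,0,0,0],
    [0.7,0,0,0,0,0,0],
    [0.3,0,0,0,0,0,0],
    [0,0,0,0,0,0,0]
  ],
  "newtons": 30
}}

```text
clock: 3.83
tcp_pos: [444.1, 222.0, 35.9]
orientation: [[-0.004, 0.98, 0.201], [-0.002, 0.201, -0.98], [-1.0, -0.005, 0.001]]
force: [-0.6, 0.6, 0.2]
opening: 85.8
```

```bash
python3 - <<'E'
from h import *
from rig import monitor
c=snap("wrist","w3");o=monitor.get_obs();print(c["eye"],o["tcp_pos"],o["force"])
E
```

```text
[431.39748167 287.98047485 160.39445032] [445.02415422 222.53107131  37.45572685] [-0.70036531 -0.60568885  0.21291101]
```

View pics/w3.png

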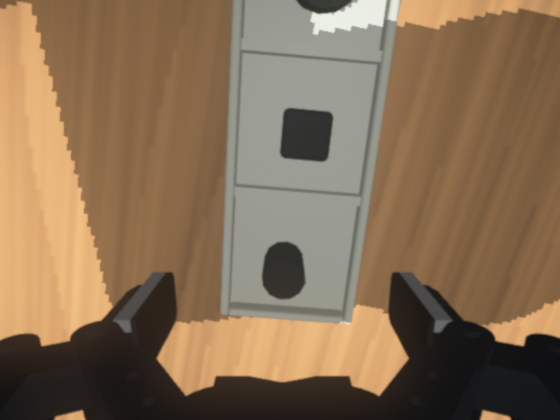

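```bash
python3 - <<'E'
from h import *
np.set_printoptions(precision=2,suppress=True)
W=load("pics/w3.npz");t=np.array([444.5,222.3])
g=cv2.cvtColor(W["image"],cv2.COLOR_RGB2GRAY)
m=np.zeros_like(g);m[230:305,250:315]=(g[230:305,250:315]<70)
nn,l,st,ce=cv2.connectedComponentsWithStats(m)
i=1+np.argmax(st[1:,4]);x,y,w,h,_=st[i];print(st[i])
c=((x+x+w-1)/2,y+h-.5-w/2);P=onz(W,c,28)[0];print(P)
e=P[:2]-t;print("tool y",e@[.979,.203],"z",e@[.203,-.979])
# transform of camera relative to tcp vs previous: nominal offset
E
```

```text
[ 263  243   41   55 1873]
[443.66 226.7   28.  ]
tool y 0.07298188449425662 z -4.475837186587476
```

Call:
{"api": "arm_command", "payload": {
  "steps": [
    [0,0,-0.09,0,0,0,60],
    [0,0,0,0,0,0,140],
    [0,0,0,0,0,0,255],
    [0,0,0,0,0,0,255],
    [0,0,0,0,0,0,255],
    [0,0,0,0,0,0,255],
    [0,0,0,0,0,0,255]
  ],
  "newtons": 30
}}

```text
clock: 4.47
tcp_pos: [444.2, 228.0, 38.5]
orientation: [[0.001, 0.979, 0.204], [0.0, 0.204, -0.979], [-1.0, 0.001, 0.0]]
force: [-0.8, -0.8, 4.9]
opening: 16.0
```

```bash
python3 - <<'E'
from h import *
from rig import monitor
c=snap("wrist","w4");o=monitor.get_obs();print(c["eye"],o["tcp_pos"],o["force"],o["opening"])
E
```

```text
[430.70667644 293.75548263 163.04898055] [444.19183507 228.02337429  38.47638121] [-0.71169741 -0.11075088  5.51826713] 16.15824904369779
```

View pics/w4.png

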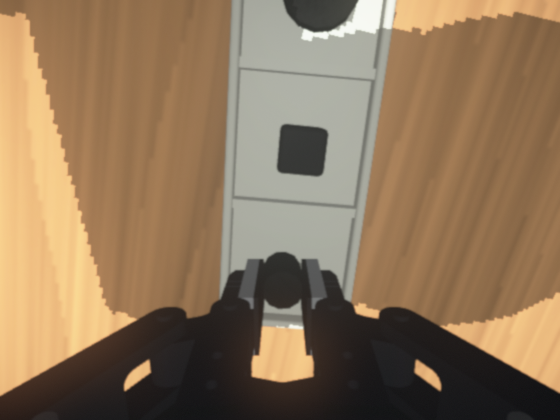

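Call:
{"api": "arm_command", "payload": {
  "steps": [
    [-0.3,0,0,0,0,0,255],
    [-0.7,0,0,0,0,0,255],
    [-0.7,0,0,0,0,0,255],
    [-0.3,0,0,0,0,0,255],
    [0,0,0,0,0,0,255]
  ]
}}

```text
clock: 4.93
tcp_pos: [445.5, 228.5, 120.7]
orientation: [[0.005, 0.979, 0.204], [0.002, 0.204, -0.979], [-1.0, 0.006, -0.001]]
force: [1.0, 0.2, -0.6]
opening: 15.7
```

```bash
python3 - <<'E'
from h import *
from rig import monitor
c=snap("wrist","w5");s=snap("scene","s5");o=monitor.get_obs();print(c["eye"],o["tcp_pos"],o["force"],o["opening"])
p=proj(s,[o["tcp_pos"]])[0];print(p);x,y=map(int,p)
im=s["image"][:,:,::-1]
cv2.imwrite("pics/z8.png",cv2.resize(im[max(0,y-60):y+60,x-70:x+70],(700,600),interpolation=cv2.INTER_CUBIC))
E
```

```text
[431.47796192 294.05644656 245.29591573] [443.82777018 227.89006543 117.79596618] [-0.4236597   0.03338361  0.08816167] 15.787199518112974
[272.88518599 141.89876198]
```

View pics/w5.png

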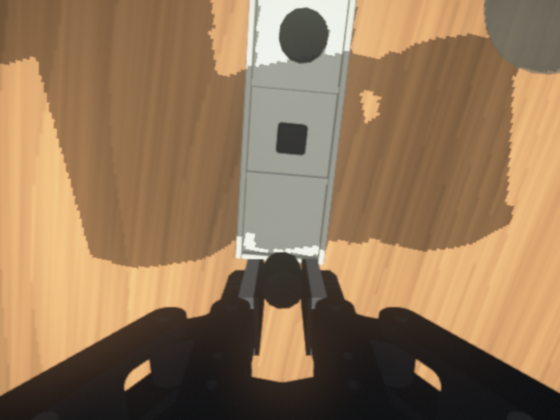

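View pics/z8.png

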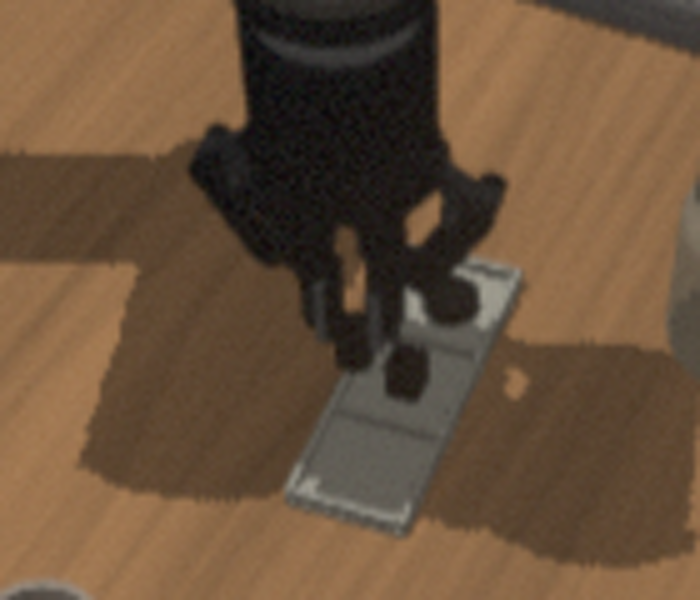

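```bash
python3 - <<'E'
from h import *
np.set_printoptions(precision=1,suppress=True)
S=load("pics/s5.npz");W=load("pics/w5.npz")
for u,v in((318,300),(318,320),(318,333),(318,338),(340,350),(350,350),(350,360),(352,368),(375,320),(378,335),(380,343)):
    p=(202+u/5,81+v/5);print(u,v,dep(S,p)[0],S["image"][int(round(p[1])),int(round(p[0]))])
# wrist: foot top and pads
for p in((282,265),(282,280),(282,300),(250,268),(252,290),(314,268),(255,262),(282,256)):
    print("w",p,dep(W,p)[0],W["image"][p[1],p[0]])
E
```

```text
318 300 [435.3 211.8 131.7] [50 51 44]
318 320 [433.  214.3 115.9] [51 50 48]
318 333 [432.5 214.3 107.4] [58 54 48]
318 338 [432.3 214.3 104. ] [70 58 45]
340 350 [442.5 215.5 100.1] [32 26 23]
350 350 [446.8 216.9 100.8] [29 23 20]
350 360 [446.2 217.4  93.5] [30 14 14]
352 368 [446.9 217.6  88.4] [53 49 43]
375 320 [459.4 218.1 124.8] [49 48 46]
378 335 [458.9 221.  112.4] [45 43 41]
380 343 [458.7 223.  105.3] [68 62 60]
w (282, 265) [444.5 234.6 103.9] [53 49 43]
w (282, 280) [445.3 230.9 110.7] [52 47 41]
w (282, 300) [447.  222.4 111.5] [53 45 37]
w (250, 268) [431.4 235.7 115.5] [88 85 82]
w (252, 290) [433.6 236.5 134.7] [85 82 79]
w (314, 268) [456.  240.9 115.9] [87 85 82]
w (255, 262) [432.9 236.3 110.2] [88 86 83]
w (282, 256) [444.5 234.8  94.3] [54 52 46]
```

Call:
{"api": "arm_command", "payload": {
  "steps": [
    [0,0.1,0.4,0,0,0,255],
    [0,0.2,0.75,0,0,0,255],
    [0,0.25,0.9,0,0,0,255],
    [0,0.25,0.9,0,0,0,255],
    [0,0.25,0.9,0,0,0,255],
    [0,0.25,0.9,0,0,0,255],
    [0,0.25,0.9,0,0,0,255],
    [0.2,0.15,0.58,0,0,0,255],
    [0.1,0.08,0.3,0,0,0,255],
    [0,0,0,0,0,0,255],
    [0,0,0,0,0,0,255]
  ]
}}

```text
clock: 5.95
tcp_pos: [565.6, -13.0, 104.3]
orientation: [[-0.004, 0.979, 0.202], [0.001, 0.202, -0.979], [-1.0, -0.003, -0.002]]
force: [-0.3, 0.3, -0.2]
opening: 15.6
```

```bash
python3 - <<'E'
from h import *
from rig import monitor
c=snap("wrist","w6");s=snap("scene","s6");t=snap("top","t6");o=monitor.get_obs();print(c["eye"],o["tcp_pos"],o["force"],o["opening"])
for n,k in(("s",s),("t",t),):
    p=proj(k,[o["tcp_pos"]])[0];print(p);x,y=map(int,p)
    cv2.imwrite(f"pics/z9{n}.png",cv2.resize(k["image"][y-50:y+50,x-50:x+50,::-1],(600,600),interpolation=cv2.INTER_CUBIC))
E
```

```text
[552.77226265  52.61115902 229.00350296] [566.10251944 -11.84667543 105.84173025] [-0.08914867 -0.0270201   0.33824545] 16.107925132647825
[270.31766116 254.84224448]
[328.63034815 184.50975523]
```

View pics/w6.png

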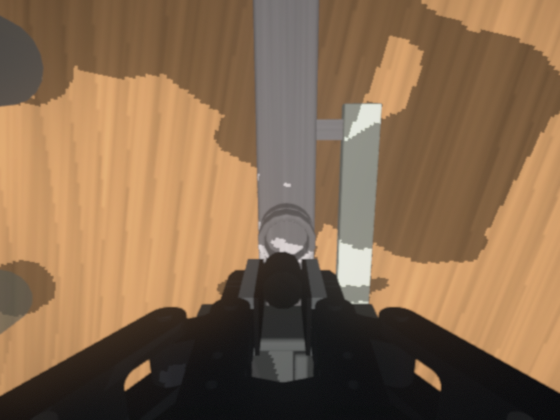

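View pics/z9s.png

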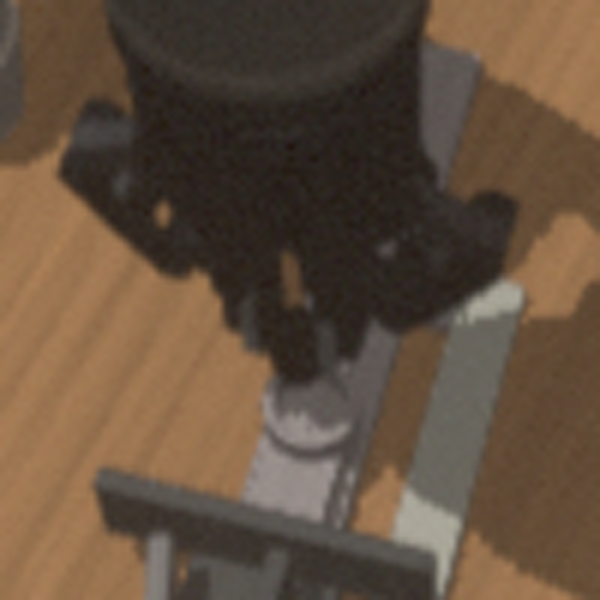

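```bash
python3 - <<'E'
from h import *
W=load("pics/w6.npz")
im=W["image"][190:320,225:350,::-1].astype(float)
im=np.clip(im*1.8,0,255).astype(np.uint8)
cv2.imwrite("pics/z10.png",cv2.resize(im,(576,600),interpolation=cv2.INTER_CUBIC))
E
```

```text
(no output)
```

View pics/z10.png

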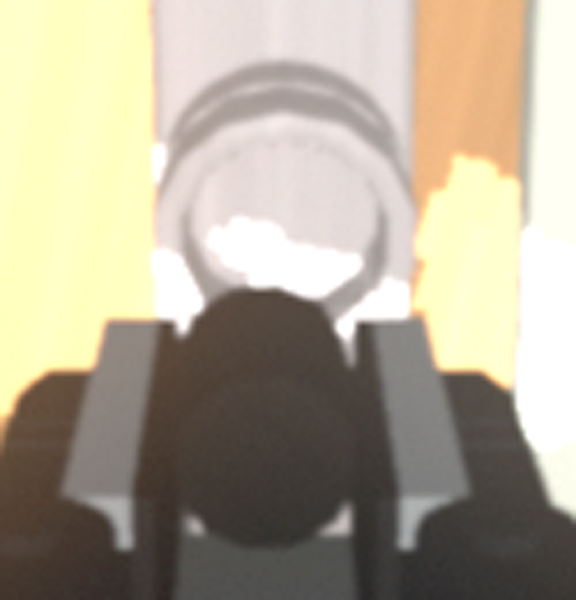

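```bash
python3 - <<'E'
from h import *
np.set_printoptions(precision=2,suppress=True)
W=load("pics/w6.npz")
y=np.array([.979,.204]);z=np.array([.204,-.979])
C=onz(W,(287.3,241.6),40)[0]
tz=105.2
for dz in(0,1.5):
    F=onz(W,(282.7,289.),tz-6.5+dz)[0];B=onz(W,(282.7,269.4),tz-30.5+dz)[0]
    print(C,F,B,[( (C-q)[:2]@y,(C-q)[:2]@z) for q in(F,B)])
for v in(241.6,):
    for zz in (40,): print(onz(W,[(225+160/4.608,v),(225+415/4.608,v)],zz))
S=load("pics/s6.npz");
# scene: foot bottom & cup rim
x0,y0=270-50,254-50
cr=onz(S,(x0+310/6,y0+408/6),40)[0]
print("scene cup",cr,"foot depth",[dep(S,(x0+a/6,y0+b/6))[0] for a,b in((295,340),(295,360),(298,372),(298,380))])
E
```

```text
[568.44 -12.61  40.  ] [565.93 -12.4   98.7 ] [566.31 -14.52  74.7 ] [(np.float64(2.4163790499438162), np.float64(0.7229935881789444)), (np.float64(2.4813489765769816), np.float64(-1.4302605464141556))]
[568.44 -12.61  40.  ] [565.78 -11.65 100.2 ] [566.18 -13.87  76.2 ] [(np.float64(2.4120163249386537), np.float64(1.486555952777641)), (np.float64(2.477033240201525), np.float64(-0.7645288548628245))]
[[553.34 -15.77  40.  ]
 [583.64  -9.44  40.  ]]
scene cup [568.01 -15.6   40.  ] foot depth [array([566.61, -18.32,  94.03]), array([568.34, -22.04,  88.43]), array([568.99, -22.02,  80.41]), array([568.49, -21.73,  73.56])]
```

Call:
{"api": "arm_command", "payload": {
  "steps": [
    [0.1,0.07,0.02,0,0,0,255],
    [0.3,0,0,0,0,0,255],
    [0.3,0,0,0,0,0,255],
    [0.2,0,0,0,0,0,255],
    [0.1,0,0,0,0,0,255],
    [0,0,0,0,0,0,255]
  ]
}}

```text
clock: 6.6
tcp_pos: [569.1, -13.0, 65.1]
orientation: [[-0.002, 0.979, 0.204], [0.0, 0.204, -0.979], [-1.0, -0.002, -0.001]]
force: [-0.8, 0.9, -1.3]
opening: 15.7
```

```bash
python3 - <<'E'
from h import *
from rig import monitor
c=snap("wrist","w7");s=snap("scene","s7");o=monitor.get_obs();print(c["eye"],o["tcp_pos"],o["force"],o["opening"])
im=np.clip(c["image"][190:320,225:350,::-1]*1.8,0,255).astype(np.uint8)
a=cv2.resize(im,(390,400),interpolation=cv2.INTER_CUBIC)
b=cv2.resize(np.clip(s["image"][230:300,230:300,::-1]*1.6,0,255).astype(np.uint8),(400,400),interpolation=cv2.INTER_CUBIC)
cv2.imwrite("pics/z11.png",np.hstack([a,b]))
E
```

```text
[555.93678521  52.71148396 189.70400868] [569.48344484 -13.18286348  66.04712274] [-0.61671706  0.966009   -1.7351642 ] 16.21079150050037
```

View pics/z11.png

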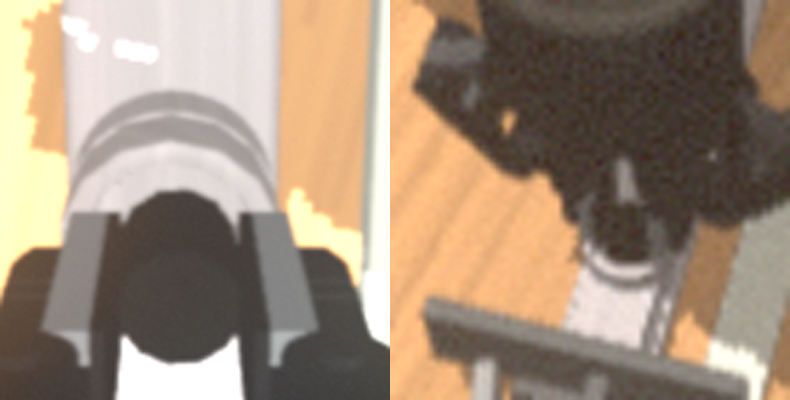

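```bash
python3 - <<'E'
from h import *
W=load("pics/w7.npz")
y=np.array([.979,.204]);z=np.array([.204,-.979])
C=onz(W,(225+171.5/3.12,268),40)[0];B=onz(W,(225+180/3.12,271.9),33.5)[0];F=onz(W,(225+180/3.12,190+(362-59)/3.077),57.5)[0]
print(C,B,F,[((C-q)[:2]@y,(C-q)[:2]@z) for q in(B,F)])
E
```

```text
[568.12246804 -12.10766957  40.        ] [570.32107801 -16.61319212  33.5       ] [569.61098587 -13.115419    57.5       ] [(np.float64(-1.233312562211389), np.float64(-4.859423012172906)), (np.float64(-1.2516780735394253), np.float64(-1.2902443374649732))]
```

Call:
{"api": "arm_command", "payload": {
  "steps": [
    [0.07,-0.02,0,0,0,0,255],
    [0.03,0,0,0,0,0,255],
    [0,0,0,0,0,0,255]
  ]
}}

```text
clock: 6.95
tcp_pos: [569.1, -13.4, 62.6]
orientation: [[0.001, 0.979, 0.203], [0.0, 0.203, -0.979], [-1.0, 0.001, -0.0]]
force: [-2.3, 3.3, 3.6]
opening: 16.1
```

Call:
{"api": "arm_command", "payload": {
  "steps": [
    [0,0,-0.05,0,0,0,255],
    [0,0,0,0,0,0,255]
  ]
}}

```text
clock: 7.12
tcp_pos: [568.9, -12.2, 62.6]
orientation: [[0.001, 0.979, 0.204], [-0.001, 0.204, -0.979], [-1.0, 0.001, 0.001]]
force: [-0.8, -2.6, 4.5]
opening: 16.2
```

```bash
python3 - <<'E'
from h import *
from rig import monitor
c=snap("wrist","w8");s=snap("scene","s8");o=monitor.get_obs();print(c["eye"],o["tcp_pos"],o["force"],o["opening"])
im=np.clip(c["image"][190:320,225:350,::-1]*1.8,0,255).astype(np.uint8)
a=cv2.resize(im,(390,400),interpolation=cv2.INTER_CUBIC)
b=cv2.resize(np.clip(s["image"][230:300,230:300,::-1]*1.6,0,255).astype(np.uint8),(400,400),interpolation=cv2.INTER_CUBIC)
cv2.imwrite("pics/z12.png",np.hstack([a,b]))
E
```

```text
[555.34211187  53.71970376 187.02469569] [568.9349217  -12.26350767  62.52627958] [-1.86229761 -1.8813819   5.34063217] 15.562022309056363
```

View pics/z12.png

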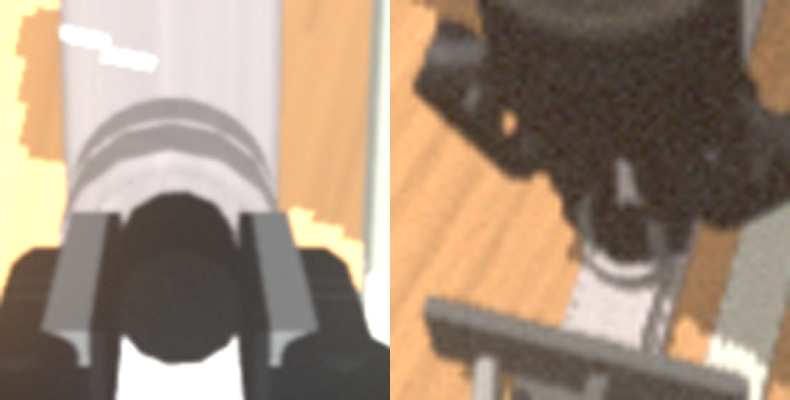

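Call:
{"api": "arm_command", "payload": {
  "steps": [
    [0,0,0,0,0,0,200],
    [0,0,0,0,0,0,120],
    [0,0,0,0,0,0,50],
    [0,0,0,0,0,0,0],
    [-0.2,0,0,0,0,0,0],
    [-0.7,0,0,0,0,0,0],
    [-0.8,0,0,0,0,0,0],
    [-0.3,0,0,0,0,0,0],
    [0,0,0,0,0,0,0]
  ]
}}

```text
clock: 7.97
tcp_pos: [570.6, -12.0, 146.1]
orientation: [[0.007, 0.979, 0.203], [-0.001, 0.203, -0.979], [-1.0, 0.007, 0.003]]
force: [-0.3, -0.1, 0.0]
opening: 85.3
```

```bash
python3 - <<'E'
from h import *
from rig import monitor
c=snap("wrist","w9");s=snap("scene","s9");o=monitor.get_obs();print(c["eye"],o["tcp_pos"],o["force"],o["opening"])
a=cv2.resize(c["image"][120:290,200:370,::-1],(400,400),interpolation=cv2.INTER_CUBIC)
b=cv2.resize(np.clip(s["image"][230:300,230:300,::-1]*1.6,0,255).astype(np.uint8),(400,400),interpolation=cv2.INTER_CUBIC)
cv2.imwrite("pics/z13.png",np.hstack([a,b]))
E
```

```text
[556.26452275  53.91013855 270.50630179] [568.51297106 -11.7115431  142.40724895] [-0.03500006 -0.42375693 -1.43817509] 85.49680089819792
```

View pics/z13.png

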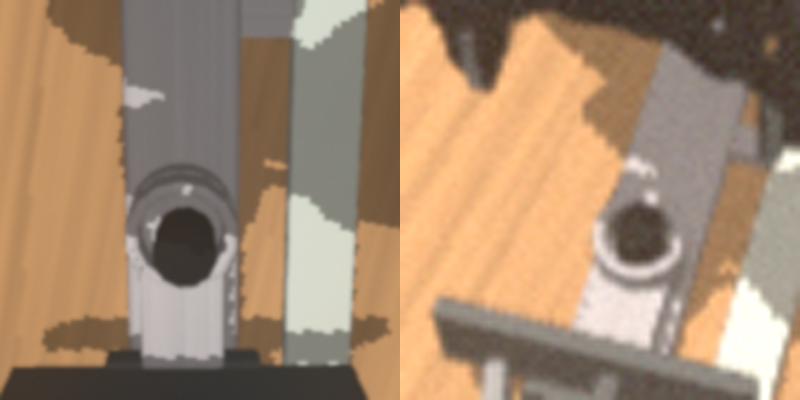

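Call:
{"api": "arm_command", "payload": {
  "steps": [
    [0,-0.02,0.4,0,0,0,0],
    [0,-0.03,0.7,0,0,0,0],
    [0,0,0.57,0,0,0,0],
    [0,0,0.2,0,0,0,0],
    [0.4,0,0,0,0,0,0],
    [0.6,0,0,0,0,0,0],
    [0.3,0,0,0,0,0,0],
    [0,0,0,0,0,0,0]
  ],
  "newtons": 80
}}

```text
clock: 8.73
tcp_pos: [579.1, -84.4, 85.9]
orientation: [[-0.008, 0.979, 0.203], [0.002, 0.203, -0.979], [-1.0, -0.007, -0.004]]
force: [0.2, -0.3, -0.0]
opening: 85.1
```

```bash
python3 - <<'E'
from h import *
from rig import monitor
c=snap("wrist","w10");s=snap("scene","s10");o=monitor.get_obs();print(c["eye"],o["tcp_pos"],o["force"],o["opening"])
a=cv2.resize(c["image"][:,:,::-1],(533,400))
b=cv2.resize(s["image"][230:360,200:330,::-1],(267*400//400,400*267//400)) 
cv2.imwrite("pics/z14.png",cv2.resize(s["image"][230:360,200:330,::-1],(600,600),interpolation=cv2.INTER_CUBIC))
E
```

```text
[566.71067637 -18.94408312 210.676065  ] [581.21230828 -84.90230357  89.15680509] [ 0.35422334  0.36974299 -0.06859742] 85.4047086125703
```

View pics/w10.png

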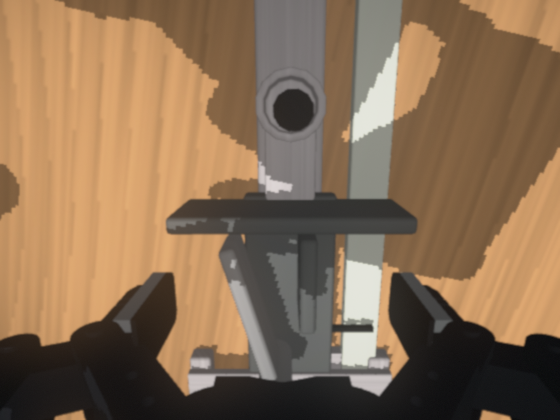

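View pics/z14.png

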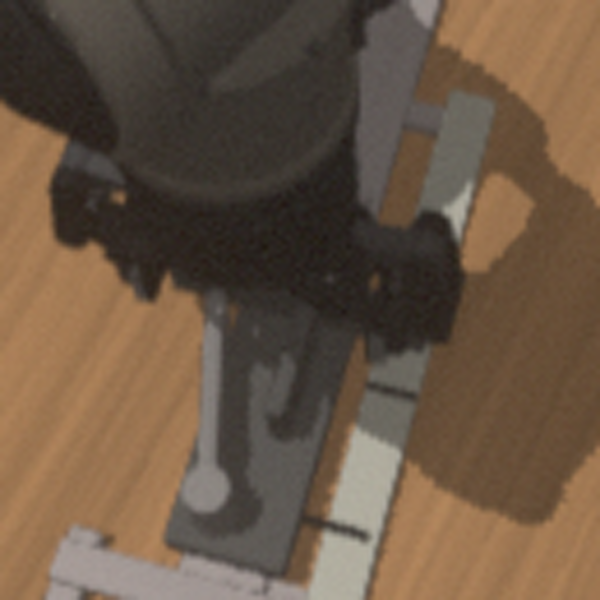

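Call:
{"api": "arm_command", "payload": {
  "steps": [
    [0.2,0.06,0,0,0,0,0],
    [0.4,0,0,0,0,0,0],
    [0.28,0,0,0,0,0,0],
    [0,0,0,0,0,0,0],
    [0,0,0,0,0,0,0]
  ]
}}

```text
clock: 9.25
tcp_pos: [583.9, -84.7, 54.5]
orientation: [[-0.001, 0.979, 0.203], [0.0, 0.203, -0.979], [-1.0, -0.001, -0.0]]
force: [-0.1, 0.2, 1.0]
opening: 85.2
```

```bash
python3 - <<'E'
from h import *
from rig import monitor
c=snap("wrist","w11");o=monitor.get_obs();print(c["eye"],o["tcp_pos"],o["force"],o["opening"])
E
```

```text
[570.6485158  -19.03014539 179.02005124] [584.35052564 -84.90767503  55.0879648 ] [-0.29414307  0.29101131 -0.38649147] 85.09128610599984
```

View pics/w11.png

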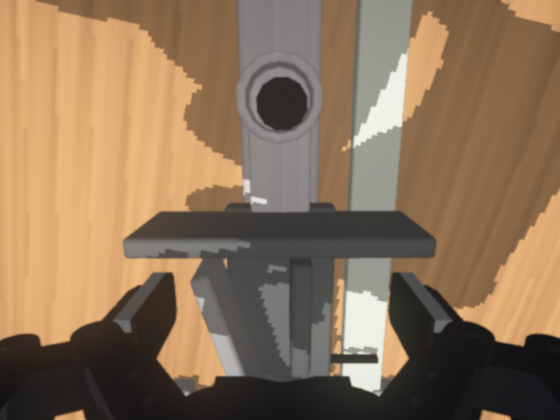

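Call:
{"api": "arm_command", "payload": {
  "steps": [
    [0.06,0,-0.05,0,0,0,0],
    [0,0,-0.1,0,0,0,0],
    [0,0,-0.1,0,0,0,0],
    [0,0,-0.1,0,0,0,0],
    [0,0,-0.15,0,0,0,0],
    [0,0,-0.2,0,0,0,0],
    [0,0,-0.2,0,0,0,0],
    [0,0,-0.15,0,0,0,0],
    [0,0,-0.1,0,0,0,0],
    [0,0,0,0,0,0,0]
  ]
}}

```text
clock: 10.13
tcp_pos: [574.6, -38.8, 52.6]
orientation: [[0.0, 0.979, 0.204], [0.0, 0.204, -0.979], [-1.0, 0.0, -0.0]]
force: [0.0, -1.6, 2.3]
opening: 84.9
```

```bash
python3 - <<'E'
from h import *
from rig import monitor
c=snap("wrist","w12");s=snap("scene","s12");o=monitor.get_obs();print(c["eye"],o["tcp_pos"],o["force"],o["opening"])
cv2.imwrite("pics/z15.png",cv2.resize(s["image"][240:360,200:330,::-1],(650,600),interpolation=cv2.INTER_CUBIC))
E
```

```text
[561.15692775  26.97165808 177.13078124] [574.80126203 -39.56396098  52.46311184] [ 0.28991047 -2.51881215  2.11790675] 85.41717117061143
```

View pics/w12.png

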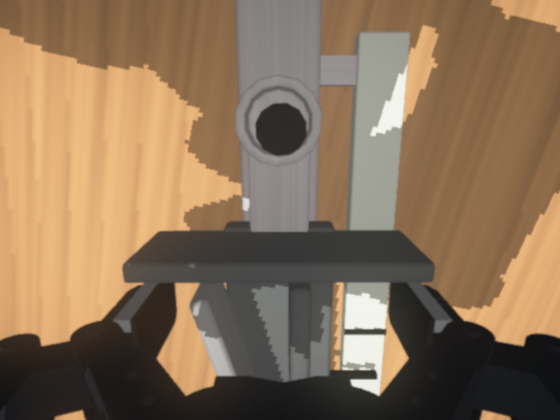

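View pics/z15.png

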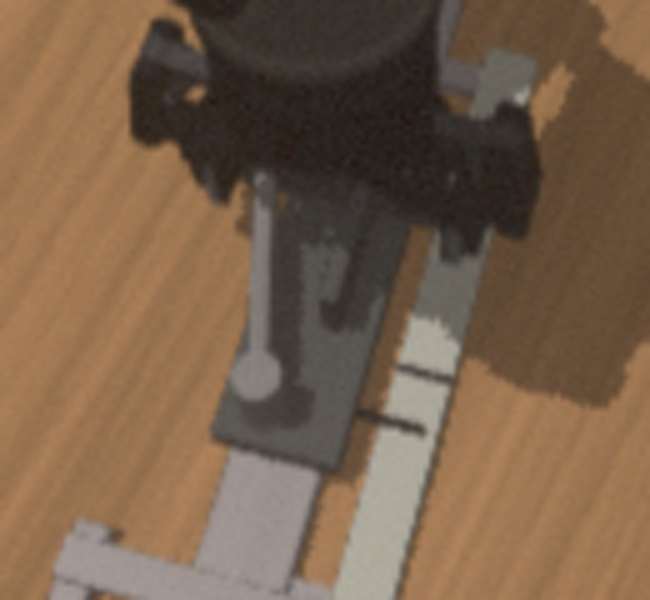

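```bash
cat >> h.py <<'E'
D=np.array([-.207,.978]);D/=np.linalg.norm(D)
def rem(c,pp,mm):
    P=onz(c,pp,16)[:,:2]@D;M=onz(c,mm,10)[:,:2]@D
    return M.mean()-P.mean(),P,M
E
python3 - <<'E'
from h import *
np.set_printoptions(precision=2,suppress=True)
S=load("pics/s12.npz");W=load("pics/w12.npz")
q=lambda l:[(200+u/5,240+v/5) for u,v in l]
print(rem(S,q([(362,413),(422,432)]),q([(402,369),(450,381)])))
print(rem(W,[(336,374.5),(374,375)],[(346,331.5),(383,331.5)]))
E
```

```text
(np.float64(22.818204050209516), array([-221.89, -222.91]), array([-199.72, -199.45]))
(np.float64(22.344344055955446), array([-222.34, -222.69]), array([-200.16, -200.19]))
```

Call:
{"api": "arm_command", "payload": {
  "steps": [
    [0,0,-0.1,0,0,0,0],
    [0,0,-0.15,0,0,0,0],
    [0,0,-0.13,0,0,0,0],
    [0,0,-0.1,0,0,0,0],
    [0,0,-0.05,0,0,0,0],
    [0,0,0,0,0,0,0]
  ]
}}

```text
clock: 10.73
tcp_pos: [570.3, -18.5, 52.4]
orientation: [[-0.0, 0.979, 0.204], [0.0, 0.204, -0.979], [-1.0, -0.0, -0.0]]
force: [-0.3, -2.8, 2.5]
opening: 85.4
```

```bash
python3 - <<'E'
from h import *
from rig import monitor
c=snap("wrist","w13");s=snap("scene","s13");o=monitor.get_obs();print(c["eye"],o["tcp_pos"],o["force"],o["opening"])
a=cv2.resize(s["image"][295:345,250:310,::-1],(480,400),interpolation=cv2.INTER_CUBIC)
b=cv2.resize(c["image"][330:400,320:400,::-1],(320,280),interpolation=cv2.INTER_CUBIC)
b=np.vstack([b,np.zeros((120,320,3),np.uint8)])
cv2.imwrite("pics/z16.png",np.hstack([a,b]))
E
```

```text
[556.93481507  47.23648661 176.9586893 ] [570.42715577 -18.92372853  52.38325101] [ 1.09847037 -2.04529451  2.6486618 ] 85.36763468233924
```

View pics/z16.png

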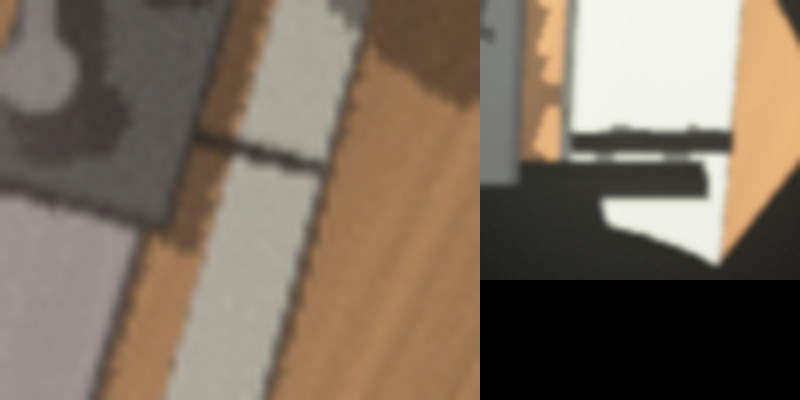

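View pics/w13.png

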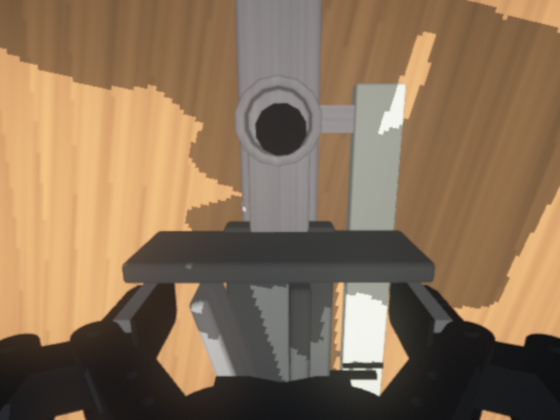

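```bash
python3 - <<'E'
from h import *
np.set_printoptions(precision=2,suppress=True)
S=load("pics/s13.npz");W=load("pics/w13.npz")
q=lambda l:[(250+u/8,295+v/8) for u,v in l]
print(rem(S,q([(205,138),(235,146)]),q([(290,161),(315,167)])))
print(rem(W,[(331,375),(375,375.)],[(345,365.4),(382,365.4)]))
# intensity profile
g=cv2.cvtColor(W["image"],cv2.COLOR_RGB2GRAY)
print(g[358:385,350:376].mean(1).round())
gs=cv2.cvtColor(S["image"],cv2.COLOR_RGB2GRAY)
print(gs[309:320,272:291:2])
t=snap("top","t13");p=proj(t,[[618,-90,13]])[0].astype(int);print(p)
cv2.imwrite("pics/z17.png",cv2.resize(t["image"][p[1]-40:p[1]+50,p[0]-60:p[0]+40,::-1],(600,540),interpolation=cv2.INTER_CUBIC))
E
```

```text
(np.float64(1.872948703427312), array([-201.09, -201.1 ]), array([-199.29, -199.15]))
(np.float64(1.2758189396473654), array([-201.83, -201.87]), array([-200.55, -200.59]))
[242. 241. 236. 212. 155.  90.  62.  59.  60.  85. 139. 168. 118.  66.
  55.  53.  54.  55.  56.  57.  75. 136. 205. 230. 233. 231. 229.]
[[ 85  68  84  86 138 168 166 165 168 165]
 [ 87  61  80  94 152 166 167 167 167 164]
 [ 87  56  71  83 151 166 165 166 165 160]
 [ 88  53  51  61 117 144 158 163 166 159]
 [ 81  67  60  57  69  82 120 146 163 156]
 [ 79  81  82  76 106  65  71  84 142 141]
 [ 71  83  86 112 155 112 103  66  81  97]
 [ 69  84  84 136 166 160 157 113 109  81]
 [ 65  85  89 149 169 167 167 161 158  87]
 [ 69  85 104 164 168 165 167 166 164  94]
 [ 76  86 112 164 166 165 167 165 161  93]]
[357 170]
```

View pics/z17.png

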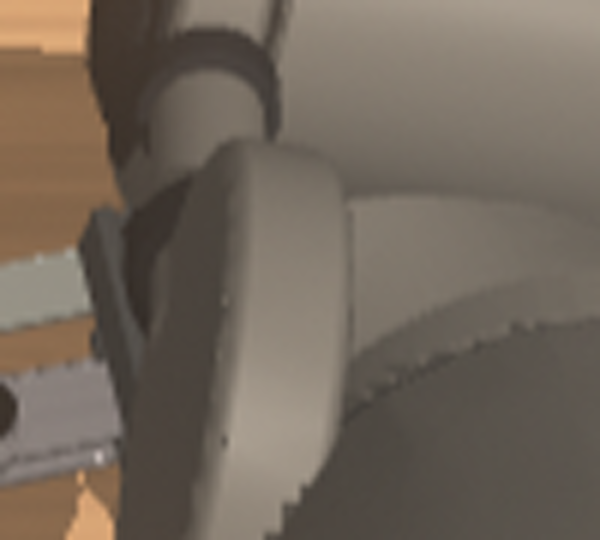

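Call:
{"api": "arm_command", "payload": {
  "steps": [
    [0,-0.03,-0.04,0,0,0,0],
    [0,0,0,0,0,0,40],
    [0,0,0,0,0,0,80],
    [0,0,0,0,0,0,120],
    [0,0,0,0,0,0,150],
    [0,0,0,0,0,0,170],
    [0,0,0,0,0,0,255],
    [0,0,0,0,0,0,255],
    [0,0,0,0,0,0,255],
    [0,0,0,0,0,0,255],
    [0,0,0,0,0,0,255],
    [0,0,0,0,0,0,255]
  ],
  "newtons": 60
}}

```text
clock: 11.88
tcp_pos: [569.8, -17.9, 52.4]
orientation: [[0.002, 0.979, 0.202], [0.0, 0.202, -0.979], [-1.0, 0.002, 0.0]]
force: [3.2, -3.4, 0.7]
opening: 20.7
```

```bash
python3 - <<'E'
from h import *
from rig import monitor
c=snap("wrist","w14");s=snap("scene","s14");o=monitor.get_obs();print(c["eye"],o["tcp_pos"],o["force"],o["opening"])
a=cv2.resize(s["image"][235:335,230:320,::-1],(540,600),interpolation=cv2.INTER_CUBIC)
cv2.imwrite("pics/z18.png",a)
E
```

```text
[556.26502186  47.85065354 176.94824309] [569.81972484 -17.88281648  52.4410501 ] [ 3.53278056 -2.80237186  0.26689908] 20.5294537812486
```

View pics/z18.png

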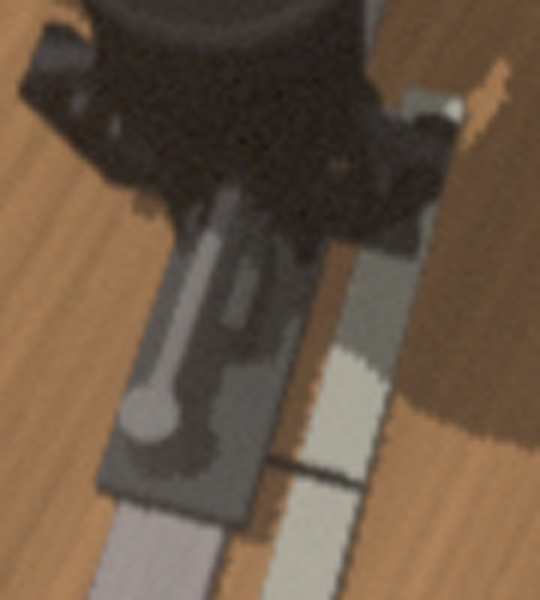

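View pics/w14.png

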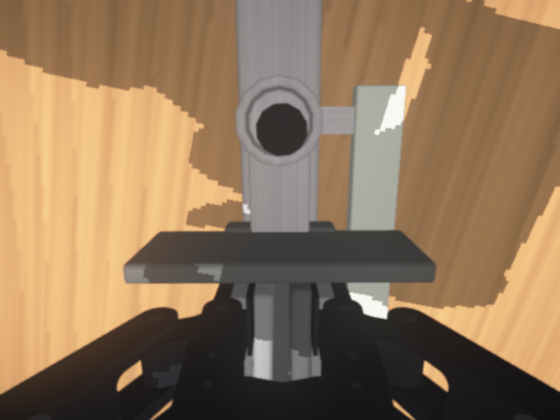

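```bash
python3 - <<'E'
from h import *
np.set_printoptions(precision=2,suppress=True)
S=load("pics/s14.npz");W=load("pics/w14.npz")
n=np.array([-D[1],D[0]])
q=lambda l:[(230+u/6,235+v/6) for u,v in l]
L=onz(S,q([(150,412),(172,375),(192,310),(212,245)]),60)[:,:2];print(np.c_[L@D,L@n])
L=onz(S,q([(235,325),(245,265)]),60)[:,:2];print("ear",np.c_[L@D,L@n])
print(rem(S,q([(270,459),(298,467)]),q([(325,476),(355,485)])))
L=onz(W,[(252.5,370),(272.5,370),(289,370),(313,370),(257,290),(274,290),(289,290),(305,290)],60)[:,:2];print(np.c_[L@D,L@n])
gs=cv2.cvtColor(S["image"],cv2.COLOR_RGB2GRAY);print(gs[306:320,272:293])
a=cv2.resize(W["image"][270:385,225:345,::-1]*1,(600,575),interpolation=cv2.INTER_CUBIC)
cv2.imwrite("pics/z19.png",np.clip(a*1.8,0,255).astype(np.uint8))
E
```

```text
[[-209.48 -543.94]
 [-196.51 -546.91]
 [-174.67 -546.63]
 [-152.11 -546.34]]
ear [[-175.94 -560.99]
 [-155.93 -558.36]]
(np.float64(1.0711710366128955), array([-199.98, -200.17]), array([-198.84, -199.17]))
[[-162.52 -542.43]
 [-162.56 -550.14]
 [-162.59 -556.51]
 [-162.63 -565.77]
 [-128.54 -544.94]
 [-128.56 -551.06]
 [-128.59 -556.47]
 [-128.61 -562.23]]
[[ 87  83  80  68  76  83  84  88 103 137 162 164 166 165 167 163 164 166
  166 161 147]
 [ 86  86  79  64  80  81  85  90 118 153 165 166 166 165 165 164 165 167
  165 161 129]
 [ 83  84  71  69  83  85  83  88 112 160 165 164 165 166 165 166 166 162
  165 159 104]
 [ 86  80  67  76  81  84  89 108 137 163 166 165 166 167 163 166 164 165
  165 156  97]
 [ 87  80  66  73  74  78  89 127 153 165 166 165 166 165 166 164 167 166
  166 149  99]
 [ 85  73  52  50  55  65  76 114 142 150 155 161 165 163 164 167 166 164
  160 122  86]
 [ 84  67  62  56  56  51  58  64  82 116 120 141 144 153 158 162 165 164
  157 101  89]
 [ 82  63  75  74  71  67  62  68  61  67  68  80  86 114 121 141 162 164
  156  96  95]
 [ 78  64  83  81  84  87 100 115 109 105  88  63  64  65  69  92 137 144
  139  95 114]
 [ 75  70  86  84  84  91 127 156 161 159 138 115 109  92  87  67  77  83
   96  90 116]
 [ 68  76  80  87  85  93 136 164 169 166 162 161 159 142 137 115 107  92
   76  87 118]
 [ 67  83  85  84  86 107 150 167 167 167 165 165 166 165 164 161 156 133
   91  97 120]
 [ 68  82  85  87 101 126 164 166 164 166 165 163 164 165 164 168 164 139
   94 116 125]
 [ 76  82  87  89 109 130 164 167 165 165 165 166 166 165 166 166 159 112
   91 117 122]]
```

View pics/z19.png

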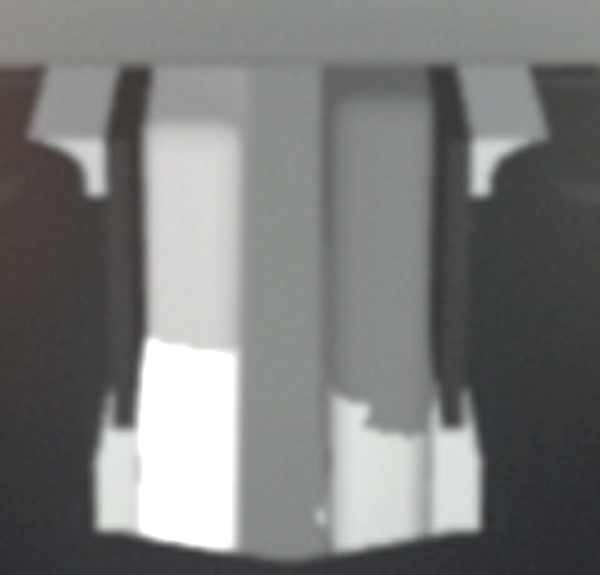

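Call:
{"api": "arm_command", "payload": {
  "steps": [
    [0,0,-0.02,0,0,0,255],
    [0,0,0,0,0,0,255],
    [0,0,0,0,0,0,255]
  ],
  "newtons": 70
}}

```text
clock: 12.23
tcp_pos: [569.8, -17.1, 52.5]
orientation: [[0.002, 0.979, 0.202], [0.0, 0.202, -0.979], [-1.0, 0.002, 0.0]]
force: [4.4, -3.3, 0.1]
opening: 20.4
```

```bash
python3 - <<'E'
from h import *
from rig import monitor
np.set_printoptions(precision=2,suppress=True)
c=snap("wrist","w15");s=snap("scene","s15");o=monitor.get_obs();print(o["tcp_pos"],o["force"],o["opening"],o["clock"])
a=cv2.resize(s["image"][295:330,262:300,::-1],(651,600),interpolation=cv2.INTER_CUBIC)
cv2.imwrite("pics/z20.png",a)
# subpixel line: per column, darkness-weighted row of the line, cast
g=cv2.cvtColor(s["image"],cv2.COLOR_RGB2GRAY).astype(float)
for u in range(274,292):
    v0=int(round(311.2+(u-274)*.29)); r=np.arange(v0-3,v0+5); w=np.clip(np.median(g[v0-8:v0+10,u])-g[r,u]-10,0,None)
    v=(w*r).sum()/max(w.sum(),1e-6); print(u,round(v,2),"as pointer",(onz(s,(u,v),16)[:,:2]@D).round(2),"as mark",(onz(s,(u,v),10)[:,:2]@D).round(2))
E
```

```text
[569.72 -17.06  52.44] [ 3.91 -2.34 -0.71] 20.436946037147358 12.3333
274 310.67 as pointer [-198.92] as mark [-197.]
275 311.16 as pointer [-199.34] as mark [-197.41]
276 311.06 as pointer [-198.66] as mark [-196.73]
277 311.37 as pointer [-198.74] as mark [-196.81]
278 311.75 as pointer [-198.96] as mark [-197.04]
279 312.15 as pointer [-199.22] as mark [-197.3]
280 312.54 as pointer [-199.46] as mark [-197.54]
281 312.77 as pointer [-199.38] as mark [-197.45]
282 312.99 as pointer [-199.31] as mark [-197.38]
283 313.5 as pointer [-199.77] as mark [-197.85]
284 313.71 as pointer [-199.67] as mark [-197.75]
285 313.93 as pointer [-199.59] as mark [-197.66]
286 314.05 as pointer [-199.31] as mark [-197.39]
287 314.59 as pointer [-199.83] as mark [-197.91]
288 315.21 as pointer [-200.48] as mark [-198.57]
289 316.5 as pointer [-202.42] as mark [-200.52]
290 317.52 as pointer [-203.82] as mark [-201.94]
291 315.04 as pointer [-198.68] as mark [-196.75]
```

View pics/z20.png

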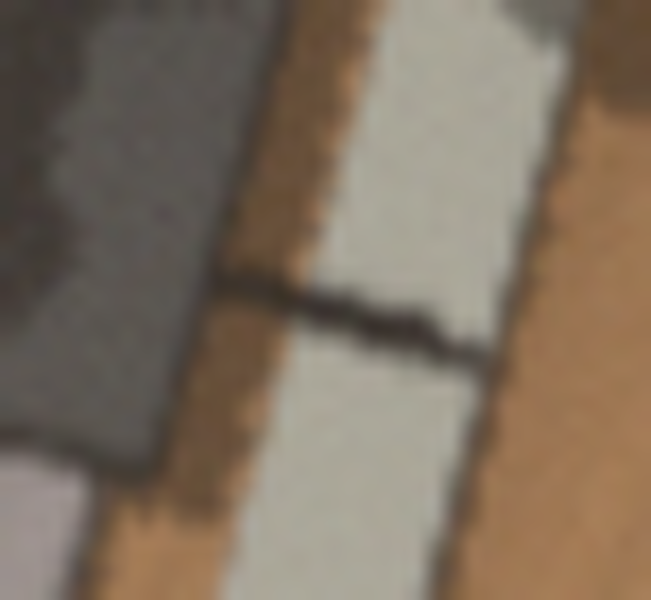

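```bash
python3 -c "
from rig import job,monitor
print(job.sign_off()); o=monitor.get_obs(); print(o['clock'],o['tcp_pos'],o['opening'])"
```

```text
the job is handed in; nothing more can be done
None
the job is handed in; nothing more can be done
```

View pics/w15.png

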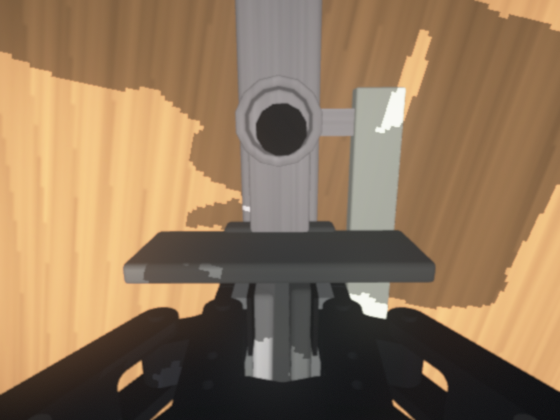

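The job is handed in at about 12.3 s; the sign-off gave no verdict. I stood the round foot from the tray in the cup, pushed the leg out about 61 mm to the mark, and squeezed the lever closed. The arm finished still gripping the ear and lever at 70 N.

What the last checks showed:
- **Foot:** the last wrist picture, around (281, 129), shows it still in the cup, seen from above. While setting it down I felt side forces up to about 4 N and shifted 2 mm to ease them. About 5 N upward remained at release, which I took to be the cup floor.
- **Lever:** in the wrist picture taken after closing it looks parallel to the ear. The opening read 20.4 mm, not the 24 mm given. I put that down to pad squeeze, because the 18 mm foot also read about 16 mm at 30 N.
- **Mark:** the last scene picture puts the pointer within about 0.5 mm of the line. The two cameras disagreed before closing: the wrist view said 1.3 mm left and the scene view 1.9 mm. After closing, the scene view still showed 1.1 mm, so I pushed 0.8 mm more. With the jaws closed the wrist camera could no longer see the mark, so that final figure rests on the scene camera alone.
- **Forces:** the wrist force readings I saw stayed under about 7 N.

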